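Lay the shoe-care carton down on its inlay

ROBOT

A 7-joint arm with a two-finger parallel gripper is mounted at the origin on the work surface. World frame = base frame: x ahead of the robot, y to its left, z up, the work surface at z = 0. Lengths are in m, angles in degrees, forces in N, time in s.
With the tool pointing down it reaches from about 0.4 to 0.875 m from the base axis. Payload 19.3 kg.
Tool frame: the origin (TCP) lies between the finger pads; the fingertips stand 19 mm ahead of it and the grasp point (between the pads) is the TCP (r.nose_length is the distance from the TCP to the fingertips, in m); y points along the fingers, z is the direction in which the jaws open and shut, and the axes are right-handed (so a half turn about y gives the same grasp; the last joint's range is limited). The gripper opens to 85 mm and grips with 20 to 120 N. Pads are 22 mm wide; open, the fingers measure 114 mm over their backs; the gripper's body (76 mm by 85 mm) begins 54 mm behind the grasp point. The pads swing forward as they close: fully open they stand 13 mm farther back than shut.
Start: joints at [59.92, 29.874, -2.08, 91.645, 1.215, 58.505, -6.463], TCP at [0.275, -0.561, 0.25] pointing down, gripper open.
Joint ranges: [-166.77, 166.77], [-17.47, 122.26], [-85.68, 81.53], [9.62, 139.38], [-72.42, 252.41], [9.2, 110.78], [-144.41, 144.41]. Speed limits (degrees/s): [108.29, 108.29, 136.94, 136.94, 172.46, 172.46, 172.46].

INTERFACE

Orientations are given as a 3x3 rotation matrix whose columns are the frame's x, y, z axes.
In Python, from plant import r gives the robot as it stands.
- The arm moves only by the tool step_arm, never from a script. Its argument "motion" is a list of rows, each an object with "offset": the shift along the tool's x, y, z in mm, a list of three; "twist": the turn, a rotation vector about the tool's x, y, z in rad, a list of three. A call has 1 to 5 rows; each row shifts and turns the commanded pose from where the row before left it, along the tool's axes as they then stand; what a row does not reach is not made up. A row lasts 1/12 s, in which the tool goes at most 41.7 mm and 7.16 degrees, less where a joint would pass 70% of its speed; a pose out of reach is approached as far as the arm can. A call with a gripper value outside its range is refused whole. "claw" is the closure in counts, from 0 (fully open) to 255 (shut), set as the call begins (left out, the last holds). The fingers move at their own pace and stop on an object; "squeeze" is the grip in N (left out, the last holds). Time passes only in rows, so rows that do not move let the fingers close. It gives the time, the measured TCP pose, the force and the opening at its end, in the units of the state.
- r.sense(): the state, without advancing time (a new reading comes with each control period).
- r.snapshot(name): name is "scene" or "top" or "wrist"; returns a dict with "pixels" (420x560x3 uint8, red, green, blue), "K" (3x3 intrinsics, pixels), "xyz" and "rotation" of the camera in the world. Camera axes: x right, y down, z forward; pixel columns grow to the right and rows downward; lengths in m; the calibration is good to about 2 mm. A picture is of the moment at which its call begins. There is no depth.
- r.close_job(): hands the job in, once; it reports no verdict.
The state is a dict: "time": time; "joint_positions": joint angles; "dq": joint speeds; "effort": joint torques, N m; "position": TCP position; "ee_rot": TCP orientation; "force": force on the tool from outside, world axes, zero at the start; "wrist_torque": the same for the moment, N m; "grip_width": finger opening in m.
Only numpy, scipy, OpenCV 4.12 (cv2) and the standard library are available. Lean on these libraries where they do the work, as an engineer would, in place of code of your own. Each camera call takes 0.05 s, during which the arm holds its last target. There are 200 camera calls.

TASK

The tall blue carton could be knocked off the glass ledge, so lay it down on the brown inlay. Without gripping or lifting it, push the standing carton along until its foot is just inside the nearer end of the inlay's white outline, then push it over so that it falls inwards and lies flat on its broad face wholly inside the outline. Leave the torch, dish and clamp as they are.

Things in the scene. Friction and masses are not known exactly. Their poses are not given: they have to be found in the camera images.
- zone: brown inlay with a white outline, flush in the smoked glass ledge (nothing to bump into), fixed; place and yaw vary. 140 mm along its own x, 165 mm along its own y, to the outer edge of the outline, whose line is 8 mm wide. Origin at its centre on the ledge surface, z up. The carton stands beyond one end (its +y or -y end), the torch beyond the other
- carton: blue carton with a white band, closed, standing: 90 mm along its own x, 60 along its y, 105 tall, 0.2 to 0.4 kg, weight centred. Origin at the centre of its underside, z up its height. One 90 x 105 mm broad face starts towards the inlay, up to 0.15 rad askew, 15 to 50 mm short of the outline and up to 12 mm off its centre line. Lying on a broad face it is 60 mm high
- carton_mid (a point): the carton's centre, 52.5 mm above its underside. Friction on ledge and fingers is 0.40 to 0.50: pushed on a broad face below about 55 mm the carton slides upright; above about 80 mm it tips over the far bottom edge (between these, either). Past 30 degrees of tilt it falls by itself and comes to lie 105 mm on from that edge
- foot_a (a point): point on the carton's underside, at the middle of its 60 mm edge on the carton's own -x side
- foot_b (a point): the same on the carton's own +x side
- top_a (a point): point on the carton's top face, at the middle of its 60 mm edge on the carton's own -x side
- top_b (a point): the same on the carton's own +x side
- torch: yellow plastic torch standing upright on its lens, 150 mm tall, 56 mm across at the foot, 38 mm above; origin at the centre of its underside. Not to be disturbed; easily knocked over
- dish: round white ceramic dish, 110 mm across, 30 mm high, loose, near the inlay's own +x side (20 mm or more from the outline); origin at the centre of its underside. Not to be disturbed
- clamp: chrome bulldog clamp lying flat, about 75 x 62 x 20 mm, loose, on the far left of the ledge; origin under its body. Not to be disturbed. (Farther off, at the far right corner of the ledge, stands a fixed key box 100 mm high, out of the way)
Not all that is in view belongs to the job. Of the things shaped like the carton, the blue one is meant.

How it is judged (in metres and radians):
On the way:
1. the carton, still upright (within 0.1 rad), has been slid until the bottom edge of its leading face is inside the end of the outline (y of carton in the frame of zone between -0.1125 and 0.1125 m and angle between carton's own z axis and vertical below 0.1 rad), for 0.2 s.
At the end, for the whole second after the job is handed in: the carton lies flat on a 90 x 105 mm broad face (long axis within 0.1 rad of level, centre below 36 mm) and at rest, all of it within the outer edge of the white outline to 3 mm; the torch still stands; torch, dish and clamp are within 15 mm of where they were (y of foot_a in the frame of zone between -0.0855 and 0.0855 m and x of foot_a in the frame of zone between -0.073 and 0.073 m and y of foot_b in the frame of zone between -0.0855 and 0.0855 m and x of foot_b in the frame of zone between -0.073 and 0.073 m and y of top_a in the frame of zone between -0.0855 and 0.0855 m and x of top_a in the frame of zone between -0.073 and 0.073 m and y of top_b in the frame of zone between -0.0855 and 0.0855 m and x of top_b in the frame of zone between -0.073 and 0.073 m and angle between carton's own z axis and vertical between 1.47 and 1.67 rad and height (world z) of carton_mid below 0.036 m and linear speed of carton below 0.01 m/s and angle between torch's own z axis and vertical below 0.1 rad and distance of each of torch, dish, clamp from where it was at the start of the episode below 0.015 m); the robot touches nothing.
It fails at once if the carton is lifted or carried (its underside more than 12 mm up while upright, its centre more than 50 mm up while lying, or the centre of its underside more than 45 mm up at all) (height (world z) of carton above 0.045 m or (height (world z) of carton above 0.012 m and angle between carton's own z axis and vertical below 0.2 rad) or (height (world z) of carton_mid above 0.05 m and angle between carton's own z axis and vertical between 1.4 and 1.74 rad)).
It fails at once if the carton is gripped (finger force on it over 18 N; pushing takes under 3 N) (contact force between the fingers and carton above 18 N).
It fails at once if the torch is shifted by more than 15 mm or tipped (distance of torch from where it was at the start of the episode above 0.015 m or angle between torch's own z axis and vertical above 0.3 rad).
It fails at once if the dish is shifted by more than 15 mm (distance of dish from where it was at the start of the episode above 0.015 m).
It fails at once if the clamp is shifted by more than 15 mm (distance of clamp from where it was at the start of the episode above 0.015 m).
It also fails if it takes over 42 s, if anything falls off the work surface, if the arm or the gripper's body presses on something with over 40 N, if the wrist force passes 120 N, or if a joint passes its speed limit or range.

## Working session

There is one attempt and no reset: what is moved stays moved. The work goes in short steps, Python scripts to look and compute and a tool call to move; the robot and the scene stay as the last step left them, time stands still between calls to the robot, and variables do not carry over. Pictures are saved under pics/ and viewed, about 8 in all and at most 12, crops included, and the job is handed in when it is done.

Besides the shell and the picture viewer there is one more tool, called after ">>>" in YAML: its name, and indented under it one key for each argument. step_arm: Moves the arm, as the interface text tells. Its arguments: {"type":"object","properties":{"motion":{"type":"array","items":{"type":"object","properties":{"offset":{"type":"array","items":{"type":"number"}},"twist":{"type":"array","items":{"type":"number"}}}}},"claw":{"type":"number"},"squeeze":{"type":"number"}},"required":["motion"]}

```bash
mkdir -p pics; ls; python3 - <<'E'
from plant import r
import cv2,numpy as np
for n in ("scene","top"):
    s=r.snapshot(n); cv2.imwrite(f"pics/{n}0.png",s["pixels"][:,:,::-1]); np.savez(f"{n}0.npz",**s)
    print(n,s["K"].tolist(),np.round(s["xyz"],4),np.round(s["rotation"],4).tolist())
q=r.sense();print(q)
E
```

```text
pics
scene [[499.7778013334868, 0.0, 279.04695117332415], [0.0, 499.7778013334868, 212.66813074627333], [0.0, 0.0, 1.0]] [ 1.0621 -0.2263  1.0468] [[0.613, 0.6559, -0.4405], [0.7901, -0.5116, 0.3377], [-0.0039, -0.555, -0.8318]]
top [[537.7568623138471, 0.0, 279.0835522544622], [0.0, 537.7568623138471, 209.9522229072238], [0.0, 0.0, 1.0]] [0.4538 0.1463 1.4179] [[0.0235, -0.9978, 0.0617], [-0.9996, -0.0224, 0.0189], [-0.0174, -0.0621, -0.9979]]
{'time': 0.1, 'joint_positions': array([59.91884636, 29.90787373, -2.08014709, 91.66840083,  1.21284775,
       58.50569838, -6.46240594]), 'dq': array([ 0.09046846,  0.0175089 , -0.00561334, -0.03584382,  0.06378656,
       -0.00555216, -0.05915993]), 'effort': array([ 5.85119313e-03, -9.28491068e+01,  1.98504813e+00, -3.70537090e+01,
        1.81898352e-02,  5.31131212e-03, -9.36956667e-05]), 'position': array([ 0.27440708, -0.56123331,  0.24977354]), 'ee_rot': array([[-8.98358742e-01, -5.10352380e-04,  4.39262234e-01],
       [-4.39262526e-01,  9.14224539e-04, -8.98358279e-01],
       [ 5.68949727e-05, -9.99999452e-01, -1.04548028e-03]]), 'force': array([-0.12231882,  0.17654522,  0.51816636]), 'wrist_torque': array([ 0.01183151, -0.03331377, -0.01465015]), 'grip_width': 0.08521274290358104}
```

View pics/top0.png

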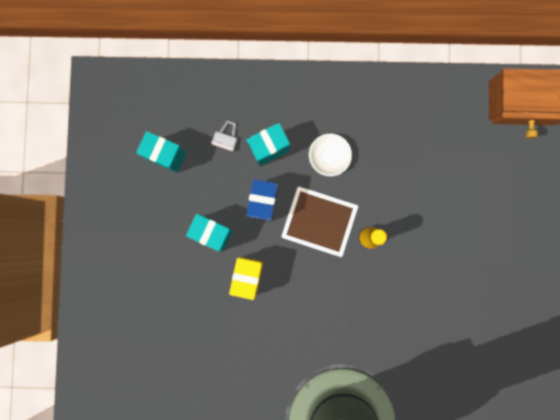

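View pics/scene0.png

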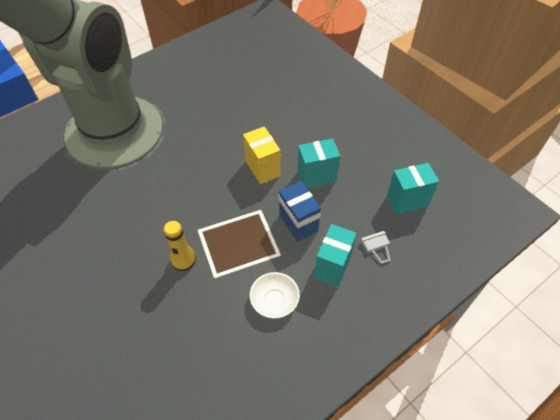

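The top view shows the blue carton at about (262,200), the inlay at (320,221), torch (372,237), dish (330,155) and clamp (226,137). The teal and yellow decoys stand at (268,143), (208,232) and (246,279). The scene view agrees. The carton has to go to the right in the image, from behind it at about (240,195).

```bash
cat > h.py <<'E'
import cv2,numpy as np
def ray(s,uv,z):
    uv=np.atleast_2d(np.asarray(uv,float)); d=np.c_[uv,np.ones(len(uv))]@np.linalg.inv(s["K"]).T@s["rotation"].T
    return s["xyz"]+d*((z-s["xyz"][2])/d[:,2])[:,None]
def hsv(s): return cv2.cvtColor(np.ascontiguousarray(s["pixels"]),cv2.COLOR_RGB2HSV)
def big(m):
    c,_=cv2.findContours(m.astype(np.uint8)*255,cv2.RETR_EXTERNAL,cv2.CHAIN_APPROX_NONE); return sorted(c,key=cv2.contourArea)[::-1]
def rect(p): # min-area rectangle of world points (mm): centre, size, corners
    b=cv2.minAreaRect((p[:,:2]*1000).astype(np.float32)); return b,cv2.boxPoints(b)
def hull(m): return cv2.convexHull(np.vstack(m))[:,0]
E
python3 - <<'E'
from h import *
s=dict(np.load("top0.npz")); H=hsv(s); h,sa,v=[H[...,i].astype(int) for i in range(3)]
print("px blue",H[190,262],"band",H[199,262],"brown",H[221,320],"teal",H[150,255],"yel",H[265,246])
brown=(h<15)&(sa>80)&(v>25)&(v<130); brown[:150]=0; brown[300:]=0; brown[:,:260]=0;brown[:,355:]=0
p=ray(s,big(brown)[0][:,0],0); print("zone inner",rect(p))
blue=(h>105)&(h<125)&(sa>120)&(v>50); cs=[c for c in big(blue) if cv2.contourArea(c)>30]; print([ (cv2.contourArea(c),cv2.boundingRect(c)) for c in cs])
for z in (.105,): print("blue top",z,rect(ray(s,hull([c for c in cs if cv2.boundingRect(c)[0]>240 and cv2.boundingRect(c)[0]<290]),z)))
teal=(h>80)&(h<100)&(sa>100)&(v>60)
for c in big(teal)[:6]: print("teal",cv2.boundingRect(c),rect(ray(s,c[:,0],.105))[0])
print("torch",ray(s,[[378,237]],.15),"dish",ray(s,[[330,155]],.03))
im=s["pixels"][120:280,180:400,::-1]; cv2.imwrite("pics/c1.png",cv2.resize(im,None,fx=3.6,fy=3.6,interpolation=cv2.INTER_CUBIC))
E
```

```text
px blue [108 195 170] band [ 35   6 251] brown [ 12 134 116] teal [ 89 218 204] yel [ 29 222 250]
zone inner (((515.0330200195312, 66.90948486328125), (141.31723022460938, 115.62344360351562), 73.23566436767578), array([[439.29785 ,  15.928886],
       [550.0072  , -17.421059],
       [590.7682  , 117.89008 ],
       [480.05884 , 151.24002 ]], dtype=float32))
[(332.5, (246, 202, 27, 18)), (318.0, (251, 180, 26, 17))]
blue top 0.105 (((560.5477294921875, 214.94790649414062), (62.47356033325195, 92.35350799560547), 80.62020111083984), array([[509.8975 , 191.65457],
       [601.0162 , 176.60297],
       [611.198  , 238.24124],
       [520.0793 , 253.29285]], dtype=float32))
teal (246, 123, 45, 43) ((697.837890625, 200.06729125976562), (76.86233520507812, 94.9827880859375), 27.966480255126953)
teal (155, 139, 31, 33) ((663.6178588867188, 440.2420654296875), (61.812705993652344, 66.68888854980469), 67.96800231933594)
teal (206, 222, 27, 30) ((464.7269592285156, 316.0619201660156), (47.214298248291016, 64.31307983398438), 65.07157135009766)
teal (186, 214, 24, 28) ((488.6109924316406, 371.0523681640625), (37.50965118408203, 64.53251647949219), 67.24842071533203)
teal (136, 131, 23, 29) ((688.9033203125, 502.7181396484375), (37.102569580078125, 65.2671890258789), 67.42082214355469)
torch [[ 0.47371567 -0.06347165  0.15      ]] dish [[0.68553189 0.04357662 0.03      ]]
```

View pics/c1.png

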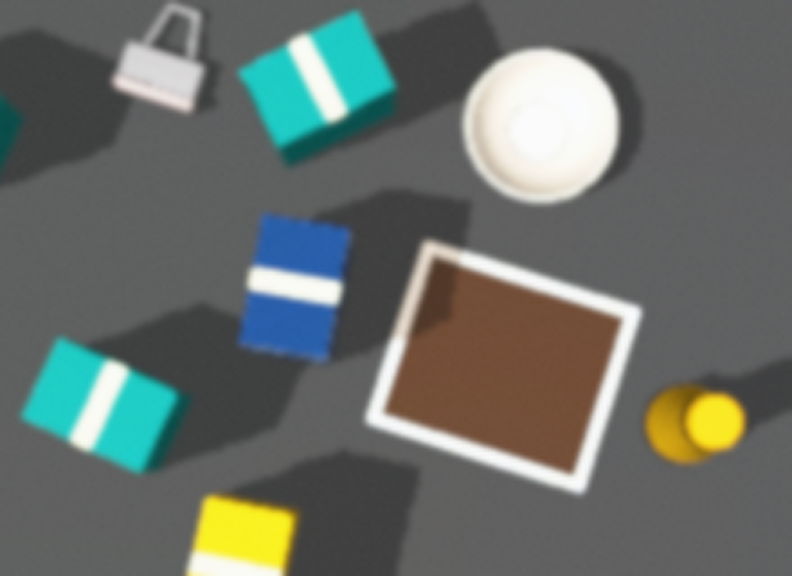

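The crop confirms the outline corners at crop (430,242), (641,310), (583,492) and (367,422). The zone's +y end faces the carton, which is about 42 mm short, about 7° askew and nearly on the centre line. I'll square the half-open gripper to the zone and use both fingers as a flat pusher.

>>> step_arm:
  motion:
    - {"offset": [0, 0, 0], "twist": [0, -0.118, 0]}
    - {"offset": [0, 0, 0], "twist": [0, -0.118, 0]}
    - {"offset": [0, 0, 0], "twist": [0, -0.118, 0]}
    - {"offset": [0, 0, 0], "twist": [0, -0.118, 0]}
    - {"offset": [0, 0, 0], "twist": [0, -0.118, 0]}
  claw: 105

```text
time: 0.52
position: [0.2744, -0.5613, 0.25]
ee_rot: [[-0.497, -0.0, 0.868], [-0.868, 0.001, -0.497], [-0.0, -1.0, -0.001]]
force: [0.5, -0.2, -0.3]
grip_width: 0.0504
```

>>> step_arm:
  motion:
    - {"offset": [0, 0, 0], "twist": [0, -0.118, 0]}
    - {"offset": [0, 0, 0], "twist": [0, -0.116, 0]}
    - {"offset": [-36, 0, 2], "twist": [0, 0, 0]}
    - {"offset": [-36, 0, 2], "twist": [0, 0, 0]}
    - {"offset": [-36, 0, 2], "twist": [0, 0, 0]}

```text
time: 0.93
position: [0.3112, -0.4584, 0.2497]
ee_rot: [[-0.289, -0.0, 0.957], [-0.957, 0.001, -0.289], [-0.001, -1.0, -0.001]]
force: [1.1, -0.5, 1.1]
grip_width: 0.05
```

>>> step_arm:
  motion:
    - {"offset": [-36, 0, 2], "twist": [0, 0, 0]}
    - {"offset": [-36, 0, 2], "twist": [0, 0, 0]}
    - {"offset": [-36, 0, 2], "twist": [0, 0, 0]}
    - {"offset": [-36, 0, 2], "twist": [0, 0, 0]}
    - {"offset": [-36, 0, 2], "twist": [0, 0, 0]}

```text
time: 1.35
position: [0.3728, -0.2886, 0.2502]
ee_rot: [[-0.288, -0.0, 0.958], [-0.958, 0.0, -0.288], [0.0, -1.0, -0.0]]
force: [1.4, -0.4, -0.7]
grip_width: 0.0501
```

>>> step_arm:
  motion:
    - {"offset": [-36, 0, 2], "twist": [0, 0, 0]}
    - {"offset": [-36, 0, 2], "twist": [0, 0, 0]}
    - {"offset": [-36, 0, 2], "twist": [0, 0, 0]}
    - {"offset": [-36, 0, 2], "twist": [0, 0, 0]}
    - {"offset": [-36, 0, 2], "twist": [0, 0, 0]}

```text
time: 1.77
position: [0.4343, -0.1191, 0.2503]
ee_rot: [[-0.288, -0.0, 0.958], [-0.958, -0.0, -0.288], [0.0, -1.0, -0.0]]
force: [0.6, 0.2, 1.2]
grip_width: 0.0504
```

>>> step_arm:
  motion:
    - {"offset": [-36, 0, 2], "twist": [0, 0, 0]}
    - {"offset": [-36, 0, 2], "twist": [0, 0, 0]}
    - {"offset": [-36, 0, 2], "twist": [0, 0, 0]}
    - {"offset": [-36, 0, 2], "twist": [0, 0, 0]}
    - {"offset": [-36, 0, 2], "twist": [0, 0, 0]}

```text
time: 2.18
position: [0.4957, 0.0504, 0.2502]
ee_rot: [[-0.288, -0.0, 0.958], [-0.958, -0.0, -0.288], [0.0, -1.0, -0.0]]
force: [1.2, -0.4, 0.2]
grip_width: 0.0502
```

>>> step_arm:
  motion:
    - {"offset": [-36, 0, 2], "twist": [0, 0, 0]}
    - {"offset": [-36, 0, 2], "twist": [0, 0, 0]}
    - {"offset": [-36, 0, 2], "twist": [0, 0, 0]}
    - {"offset": [-36, 0, 2], "twist": [0, 0, 0]}
    - {"offset": [0, 0, 0], "twist": [0, 0, 0]}

```text
time: 2.6
position: [0.545, 0.1913, 0.25]
ee_rot: [[-0.282, -0.0, 0.959], [-0.959, 0.004, -0.282], [-0.003, -1.0, -0.001]]
force: [-0.7, 0.1, -0.3]
grip_width: 0.0504
```

>>> step_arm:
  motion:
    - {"offset": [-29, 0, 2], "twist": [0, 0, 0]}
    - {"offset": [-29, 0, 2], "twist": [0, 0, 0]}
    - {"offset": [-28, 0, 2], "twist": [0, 0, 0]}
    - {"offset": [0, 0, 0], "twist": [0, 0, 0]}
    - {"offset": [0, 0, 0], "twist": [0, 0, 0]}

```text
time: 3.02
position: [0.5748, 0.2663, 0.2495]
ee_rot: [[-0.286, -0.001, 0.958], [-0.958, 0.0, -0.286], [0.0, -1.0, -0.001]]
force: [0.6, -1.0, -0.2]
grip_width: 0.0502
```

```bash
python3 - <<'E'
from plant import r
import cv2,numpy as np
for n in ("scene","wrist"):
    s=r.snapshot(n); cv2.imwrite(f"pics/{n}1.png",s["pixels"][:,:,::-1]); np.savez(f"{n}1.npz",**s)
print(np.round(s["xyz"],3),np.round(s["rotation"],3).tolist(),s["K"][0]); q=r.sense(); print(q["position"],q["ee_rot"],q["joint_positions"])
E
```

```text
[0.596 0.337 0.374] [[0.958, -0.275, -0.082], [-0.287, -0.917, -0.277], [0.001, 0.289, -0.957]] [305.163438     0.         282.19829844]
[0.57500407 0.26423392 0.24989721] [[-2.88161187e-01 -6.51787224e-04  9.57581697e-01]
 [-9.57581481e-01 -7.59867622e-04 -2.88161639e-01]
 [ 9.15455401e-04 -9.99999499e-01 -4.05175019e-04]] [-11.38385545  32.87830664 -28.43375681  89.33442403  17.00849882
  62.17959069 -60.72418435]
```

View pics/wrist1.png

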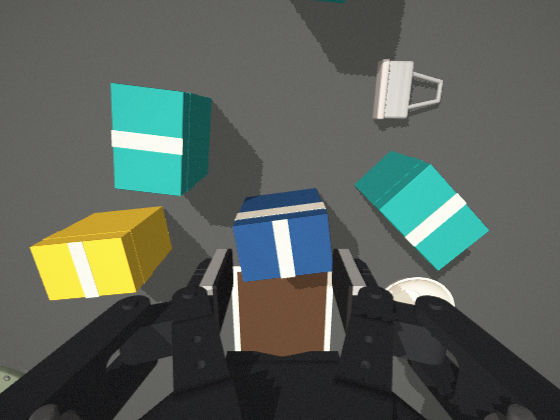

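The wrist view shows the blue carton's back face (rows 190–215) and top face (rows 215–280) directly ahead of the fingers, square enough to push. There is free space behind it. I'll back off a little, then descend.

>>> step_arm:
  motion:
    - {"offset": [-14, 0, 0], "twist": [0, 0, 0]}
    - {"offset": [0, 35, 0], "twist": [0, 0, 0]}
    - {"offset": [0, 35, 0], "twist": [0, 0, 0]}
    - {"offset": [0, 35, 0], "twist": [0, 0, 0]}
    - {"offset": [0, 0, 0], "twist": [0, 0, 0]}

```text
time: 3.53
position: [0.5768, 0.2754, 0.1395]
ee_rot: [[-0.289, -0.007, 0.957], [-0.957, -0.004, -0.289], [0.006, -1.0, -0.006]]
force: [-0.1, -0.5, -0.5]
grip_width: 0.0503
```

```bash
python3 - <<'E'
from plant import r
import cv2,numpy as np
s=r.snapshot("scene"); cv2.imwrite("pics/scene2.png",cv2.resize(s["pixels"][90:310,180:460,::-1],None,fx=2.6,fy=2.6))
q=r.sense(); print(q["position"],q["force"])
E
```

```text
[0.57800576 0.27643592 0.14313073] [ 0.10545877 -0.11300432  0.71898614]
```

View pics/scene2.png

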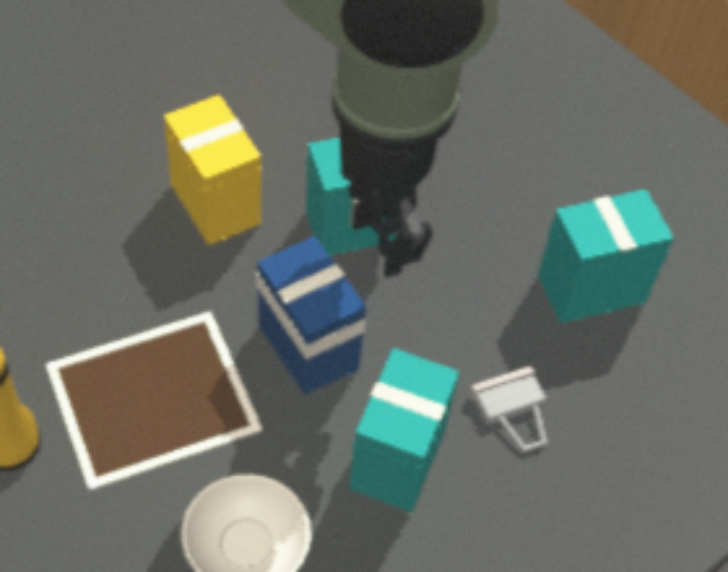

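The fingers are behind the blue carton (crop about (400,240)) and clear of the teal decoys. Next I descend to about 43 mm tip height and push.

>>> step_arm:
  motion:
    - {"offset": [0, 27, 0], "twist": [0, 0, 0]}
    - {"offset": [0, 27, 0], "twist": [0, 0, 0]}
    - {"offset": [0, 27, 0], "twist": [0, 0, 0]}
    - {"offset": [0, 0, 0], "twist": [0, 0, 0]}
    - {"offset": [0, 0, 0], "twist": [0, 0, 0]}

```text
time: 4.0
position: [0.5797, 0.2782, 0.066]
ee_rot: [[-0.288, 0.0, 0.957], [-0.957, 0.0, -0.288], [-0.0, -1.0, 0.0]]
force: [0.2, 0.5, 1.3]
grip_width: 0.0503
```

>>> step_arm:
  motion:
    - {"offset": [7, 0, 0], "twist": [0, 0, 0]}
    - {"offset": [7, 0, 0], "twist": [0, 0, 0]}
    - {"offset": [7, 0, 0], "twist": [0, 0, 0]}
    - {"offset": [7, 0, 0], "twist": [0, 0, 0]}
    - {"offset": [7, 0, 0], "twist": [0, 0, 0]}

```text
time: 4.42
position: [0.5694, 0.2441, 0.0652]
ee_rot: [[-0.288, 0.001, 0.958], [-0.958, 0.001, -0.288], [-0.001, -1.0, 0.001]]
force: [0.6, 3.3, 1.0]
grip_width: 0.0504
```

>>> step_arm:
  motion:
    - {"offset": [6, 0, 0], "twist": [0, 0, 0]}
    - {"offset": [6, 0, 0], "twist": [0, 0, 0]}
    - {"offset": [6, 0, 0], "twist": [0, 0, 0]}
    - {"offset": [0, 0, 0], "twist": [0, 0, 0]}
    - {"offset": [0, 0, 0], "twist": [0, 0, 0]}

```text
time: 4.83
position: [0.5639, 0.2272, 0.0642]
ee_rot: [[-0.288, -0.0, 0.958], [-0.958, -0.0, -0.288], [0.0, -1.0, -0.0]]
force: [0.4, 1.8, -0.7]
grip_width: 0.0502
```

```bash
python3 - <<'E'
from plant import r
from h import *
S=[]
for n in ("scene","wrist"):
    s=r.snapshot(n); np.savez(f"{n}3.npz",**s); S.append(s["pixels"][:,:,::-1])
cv2.imwrite("pics/c3.png",np.hstack([cv2.resize(S[0][90:310,180:380],(400,440)),cv2.resize(S[1],None,fx=.7,fy=.7)[:,:392] if 0 else cv2.resize(S[1],(400,440))]))
q=r.sense(); print(q["position"],q["ee_rot"][:,1],q["force"])
E
```

```text
[0.56382804 0.22770072 0.06412344] [-4.37036881e-04 -1.47590864e-04 -9.99999894e-01] [ 0.84388368  0.67790194 -0.21849256]
```

View pics/c3.png

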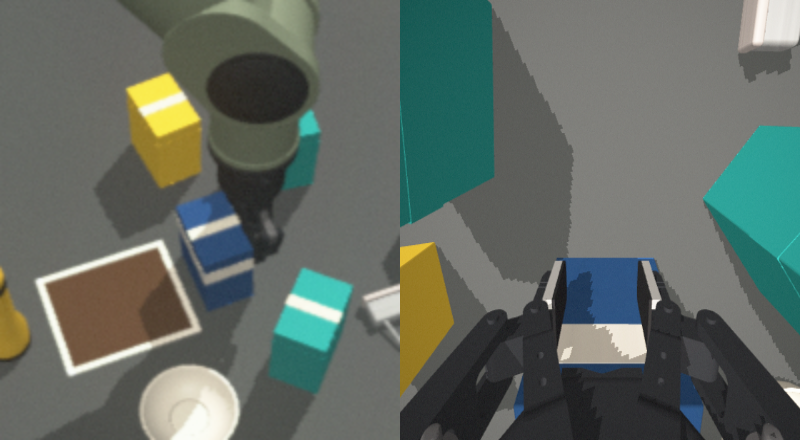

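The carton stays upright and has squared up against both fingers. I'll keep pushing for about 37 mm more.

>>> step_arm:
  motion:
    - {"offset": [6, 0, 0], "twist": [0, 0, 0]}
    - {"offset": [6, 0, 0], "twist": [0, 0, 0]}
    - {"offset": [6, 0, 0], "twist": [0, 0, 0]}
    - {"offset": [6, 0, 0], "twist": [0, 0, 0]}
    - {"offset": [5, 0, 0], "twist": [0, 0, 0]}

```text
time: 5.35
position: [0.5554, 0.1989, 0.0643]
ee_rot: [[-0.288, -0.0, 0.958], [-0.958, -0.0, -0.288], [0.0, -1.0, -0.0]]
force: [1.5, 3.0, 1.5]
grip_width: 0.0502
```

>>> step_arm:
  motion:
    - {"offset": [4, 0, 0], "twist": [0, 0, 0]}
    - {"offset": [3, 0, 0], "twist": [0, 0, 0]}
    - {"offset": [0, 0, 0], "twist": [0, 0, 0]}
    - {"offset": [0, 0, 0], "twist": [0, 0, 0]}
    - {"offset": [0, 0, 0], "twist": [0, 0, 0]}

```text
time: 5.77
position: [0.5535, 0.1931, 0.0642]
ee_rot: [[-0.288, -0.0, 0.958], [-0.958, -0.0, -0.288], [0.0, -1.0, -0.0]]
force: [1.1, 0.9, -0.3]
grip_width: 0.0501
```

```bash
python3 - <<'E'
from plant import r
from h import *
s=r.snapshot("scene"); np.savez("scene4.npz",**s)
cv2.imwrite("pics/c4.png",cv2.resize(s["pixels"][120:310,180:380,::-1],None,fx=3,fy=3))
q=r.sense(); d=q["position"]*1000-[515,67,0]; print(q["position"],"zone y",d@[.2885,.9575,0],"x",d@[.9575,-.2885,0],q["force"],q["time"])
E
```

```text
[0.55354282 0.19323154 0.06420274] zone y 131.986299342534 x 0.4869468962737571 [ 0.86257018  0.42347447 -0.10558974] 5.8167
```

View pics/c4.png

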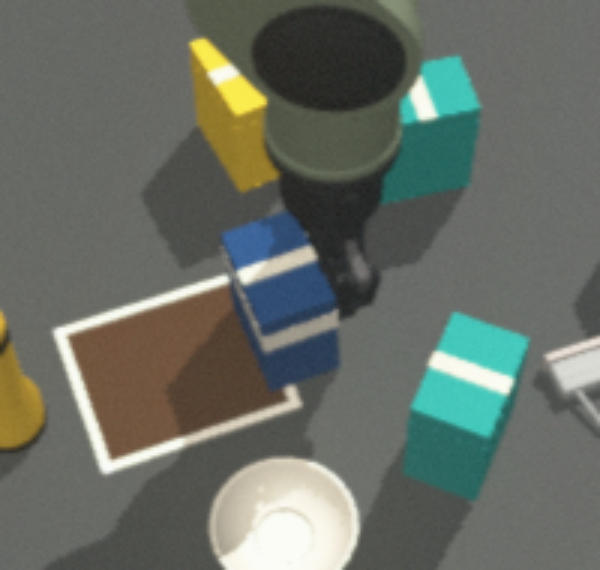

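The carton is upright, with its leading bottom corner at crop (272,388), inside the outline's near line. I'll check that point by ray.

```bash
python3 - <<'E'
from h import *
s=dict(np.load("scene4.npz"))
uv=np.array([[272,388],[340,367],[301,405],[105,472],[53,330]])/3+[180,120]
d=ray(s,uv,0)[:,:2]*1000-[515,67]; print(np.round(np.c_[d@[.9575,-.2885],d@[.2885,.9575]],1))
E
```

```text
[[ 46.6  67.2]
 [ 48.2 125.3]
 [ 69.4  83.3]
 [ 69.7 -79.2]
 [-69.5 -81.3]]
```

The leading edge is at zone y ≈ 65 and square; the outline corners agree. Now I back off, raise the tips to about 90 mm and tip it.

>>> step_arm:
  motion:
    - {"offset": [-12, 0, 0], "twist": [0, 0, 0]}
    - {"offset": [0, -23, 0], "twist": [0, 0, 0]}
    - {"offset": [0, -23, 0], "twist": [0, 0, 0]}
    - {"offset": [0, 0, 0], "twist": [0, 0, 0]}
    - {"offset": [0, 0, 0], "twist": [0, 0, 0]}

```text
time: 6.23
position: [0.5577, 0.2056, 0.1113]
ee_rot: [[-0.288, 0.002, 0.958], [-0.958, 0.001, -0.288], [-0.001, -1.0, 0.001]]
force: [0.2, -0.7, -0.8]
grip_width: 0.0503
```

>>> step_arm:
  motion:
    - {"offset": [6, 0, 0], "twist": [0, 0, 0]}
    - {"offset": [6, 0, 0], "twist": [0, 0, 0]}
    - {"offset": [5, 0, 0], "twist": [0, 0, 0]}
    - {"offset": [5, 0, 0], "twist": [0, 0, 0]}
    - {"offset": [5, 0, 0], "twist": [0, 0, 0]}

```text
time: 6.65
position: [0.5491, 0.1782, 0.11]
ee_rot: [[-0.288, -0.0, 0.958], [-0.958, -0.0, -0.288], [0.0, -1.0, -0.0]]
force: [-0.2, 1.7, 1.4]
grip_width: 0.05
```

```bash
python3 - <<'E'
from plant import r
from h import *
s=r.snapshot("scene"); np.savez("scene5.npz",**s)
cv2.imwrite("pics/c5.png",cv2.resize(s["pixels"][120:310,180:380,::-1],None,fx=3,fy=3))
q=r.sense(); print(q["position"],q["force"],q["time"])
E
```

```text
[0.54890148 0.17701497 0.11003252] [ 0.4653911  -0.52599226  0.17984349] 6.7
```

View pics/c5.png

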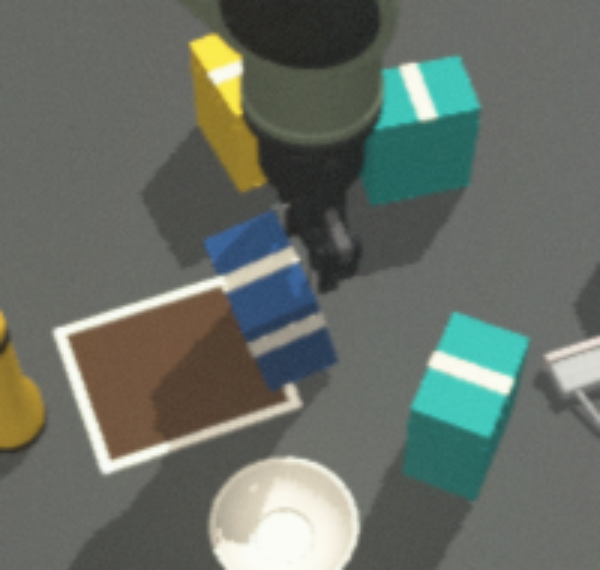

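The carton is tipping about its leading edge, which has stayed at crop (272,388). I continue the push until it falls, then back away.

>>> step_arm:
  motion:
    - {"offset": [6, 0, 0], "twist": [0, 0, 0]}
    - {"offset": [6, 0, 0], "twist": [0, 0, 0]}
    - {"offset": [6, 0, 0], "twist": [0, 0, 0]}
    - {"offset": [6, 0, 0], "twist": [0, 0, 0]}
    - {"offset": [6, 0, 0], "twist": [0, 0, 0]}

```text
time: 7.12
position: [0.5404, 0.1492, 0.1103]
ee_rot: [[-0.288, -0.0, 0.958], [-0.958, -0.0, -0.288], [0.0, -1.0, -0.0]]
force: [-0.4, 1.1, -0.4]
grip_width: 0.0503
```

>>> step_arm:
  motion:
    - {"offset": [6, 0, 0], "twist": [0, 0, 0]}
    - {"offset": [0, 0, 0], "twist": [0, 0, 0]}
    - {"offset": [0, 0, 0], "twist": [0, 0, 0]}
    - {"offset": [-10, 0, 0], "twist": [0, 0, 0]}
    - {"offset": [-20, -20, 0], "twist": [0, 0, 0]}

```text
time: 7.53
position: [0.5464, 0.1715, 0.1278]
ee_rot: [[-0.29, -0.004, 0.957], [-0.957, -0.002, -0.29], [0.004, -1.0, -0.004]]
force: [-0.4, -1.0, -0.7]
grip_width: 0.0501
```

>>> step_arm:
  motion:
    - {"offset": [-30, -25, 0], "twist": [0, 0, 0]}
    - {"offset": [-30, -25, 0], "twist": [0, 0, 0]}
    - {"offset": [0, -30, 0], "twist": [0, 0, 0]}
    - {"offset": [0, 0, 0], "twist": [0, 0, 0]}
    - {"offset": [0, 0, 0], "twist": [0, 0, 0]}

```text
time: 7.95
position: [0.5653, 0.2321, 0.2116]
ee_rot: [[-0.287, 0.002, 0.958], [-0.958, 0.001, -0.287], [-0.002, -1.0, 0.002]]
force: [-0.5, -0.2, -0.4]
grip_width: 0.0501
```

```bash
python3 - <<'E'
from plant import r
from h import *
s=r.snapshot("scene"); np.savez("scene6.npz",**s)
cv2.imwrite("pics/c6.png",cv2.resize(s["pixels"][120:330,140:380,::-1],None,fx=2.7,fy=2.7))
t=r.snapshot("top"); np.savez("top6.npz",**t)
q=r.sense(); print(q["position"],q["force"],q["time"])
H=hsv(t);h,sa,v=[H[...,i].astype(int) for i in range(3)]
m=(h>105)&(h<125)&(sa>120)&(v>40); cs=[c for c in big(m) if cv2.contourArea(c)>30 and 240<cv2.boundingRect(c)[0]<380]
b,c=rect(ray(t,hull(cs),.06)); d=c-[515,67]; print(b,np.round(np.c_[d@[.9575,-.2885],d@[.2885,.9575]],1))
a=np.load("top0.npz")["pixels"]
for n,(y0,y1,x0,x1) in dict(torch=(215,260,358,395),dish=(130,180,305,356),clamp=(118,155,208,242)).items(): print(n,np.abs(a[y0:y1,x0:x1].astype(int)-t["pixels"][y0:y1,x0:x1]).mean())
E
```

```text
[0.56453393 0.23060898 0.20963789] [-0.74605663 -1.22776214 -0.43413869] 8.05
((552.3172607421875, 51.79479217529297), (110.59181213378906, 48.330421447753906), 46.100074768066406) [[ -6.6 -42. ]
 [ 36.4 -64. ]
 [ 86.8  34.4]
 [ 43.8  56.4]]
torch 2.0864864864864865
dish 15.605490196078431
clamp 10.745892951775305
```

View pics/c6.png

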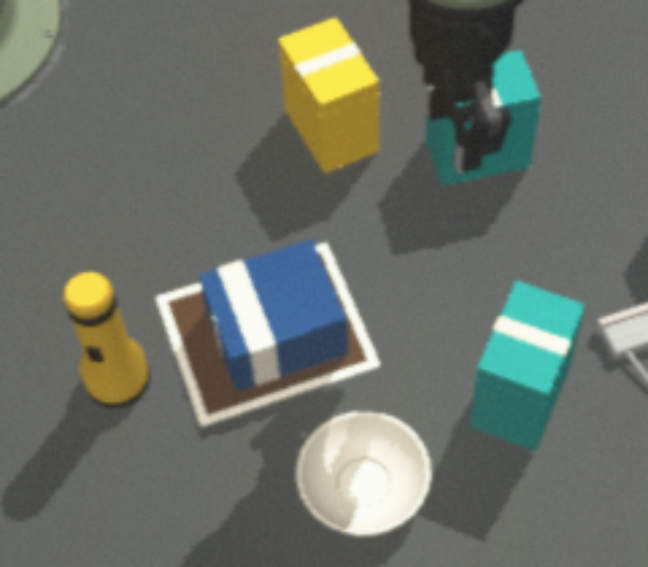

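The carton lies flat on the inlay. Its top-face corners are at crop (203,275), (315,242), (347,318) and (230,352), with the outline visible all round and the torch standing. The arm partly hid the top view, so I'll check the corners and the bystanders in the scene view.

```bash
python3 - <<'E'
from h import *
s=dict(np.load("scene6.npz")); a=dict(np.load("scene0.npz"))
f=lambda p,z:(lambda d:np.round(np.c_[d@[.9575,-.2885],d@[.2885,.9575]],1))(ray(s,np.array(p)/2.7+[140,120],z)[:,:2]*1000-[515,67])
print("top",f([[203,275],[315,242],[347,318],[230,352]],.06)); print("foot",f([[238,388],[349,354]],0))
for n,(x,y,w,h) in dict(torch=(160,216,40,56),dish=(247,272,56,48),clamp=(358,230,36,38)).items():
    g=[cv2.cvtColor(np.ascontiguousarray(i["pixels"]),cv2.COLOR_RGB2GRAY) for i in (a,s)]
    res=cv2.matchTemplate(g[1][y-12:y+h+12,x-12:x+w+12],g[0][y:y+h,x:x+w],cv2.TM_CCOEFF_NORMED); _,m,_,l=cv2.minMaxLoc(res); print(n,"shift px",l[0]-12,l[1]-12,round(m,3))
E
```

```text
top [[-37.4 -39.2]
 [-34.9  63.2]
 [ 48.5  62.4]
 [ 44.2 -40.5]]
foot [[ 46.8 -39.9]
 [ 49.9  62.4]]
torch shift px 0 0 0.998
dish shift px 0 0 0.934
clamp shift px 0 0 0.999
```

The carton is within x ±50 and y −41..63 mm of the zone, well inside the outline. Torch, dish and clamp have not moved. Handing in.

```bash
python3 -c "
from plant import r
r.close_job()"
```

```text
the job is handed in; nothing more can be done
```

The blue carton now lies flat on a broad face on the brown inlay, wholly inside the white outline, and the job is handed in. I pushed it upright with both half-open fingers at about 45 mm height until its leading edge was roughly 18 mm inside the near end. Then I pushed at about 90 mm so it tipped inwards, and backed the arm away.

**Last checks, from the scene camera:**
- **Carton:** its corners lie at about x −37 to +50 mm and y −41 to +63 mm in the zone frame. The limits are ±73 and ±85.5 mm.
- **Torch, dish and clamp:** all three show 0 px of shift, and the torch is standing.
- **Robot:** the gripper was clear of everything and about 8 s of the 42 s had been used.

**Check that disagreed:** the top-camera rectangle fit of the carton gave a skewed result, with one corner at x = 87 mm, and its image comparison showed differences at the dish and clamp. I put this down to the arm and its shadow blocking that view, and relied on the scene view instead.

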